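Shut the open fittings tray and draw out the hose couplings

ROBOT

A 7-joint arm with a two-finger parallel gripper is mounted at the origin on the work surface. World frame = base frame: x ahead of the robot, y to its left, z up, the work surface at z = 0. Lengths are in m, angles in rad, forces in N, time in s.
With the tool pointing down it reaches from about 0.4 to 0.875 m from the base axis. Payload 6.5 kg.
Tool frame: the origin (TCP) lies midway between the tips of the shut fingers; the grasp point (between the pads) lies 19 mm behind it; z points along the fingers, y is the line along which they close (so a half turn about z gives the same grasp; the last joint's range is limited). The gripper opens to 85 mm and grips with 20 to 120 N. Pads are 22 mm wide; open, the fingers measure 114 mm over their backs; the gripper's body (76 mm by 85 mm) begins 54 mm behind the grasp point. The pads swing forward as they close: fully open they stand 13 mm farther back than shut.
Start: joints at [-1.177, 0.536, -0.004, 1.538, 0.003, 1.067, -0.071], TCP at [0.288, 0.582, 0.231] pointing down, gripper open.
Joint ranges: [-2.7, 2.7], [-0.37, 2.16], [-1.27, 1.26], [0.24, 2.4], [-1.31, 4.45], [0.19, 1.91], [-2.76, 2.76]. Speed limits (rad/s): [2.39, 2.39, 3.14, 3.14, 3.14, 3.14, 3.14].

INTERFACE

Orientations are given as a unit quaternion [w, x, y, z].
In Python, from cell import * gives the robot as it stands.
- The arm moves only by the tool move_arm, never from a script. Its argument "targets" is one flat list of numbers, 6 for each row, row after row: the shift along the world's x, y, z in units of 30 mm (1.0 is 30 mm), then the turn, a rotation vector about the world's x, y, z in units of 6 degrees (1.0 is 6 degrees). In form: [dx, dy, dz, ax, ay, az, dx, dy, dz, ax, ay, az, ...]. A call has exactly 8 rows; each row is the pose to reach, as a shift and turn from the pose commanded when the call began; what a row does not reach only later rows make up. A row lasts 1/10 s, in which the tool goes at most 50 mm and 8.59 degrees, less where a joint would pass 70% of its speed; a pose out of reach is approached as far as the arm can. A call with a gripper value outside its range is refused whole. "gripper" is the finger opening in mm, from 0 to 85.4, set as the call begins (left out, the last holds). The fingers move at their own pace and stop on an object; "newtons" is the grip in N (left out, the last holds). Time passes only in rows, so rows that repeat a pose let the fingers close, or fill a call up. It gives the time, the measured TCP pose, the force, the opening and the grip force at its end, in the units of the state.
- observe(): the state, without advancing time (a new reading comes with each control period).
- capture(name): name is "side" or "top" or "wrist"; returns a dict with "color" (420x560x3 uint8, blue, green, red), "fovy" (degrees; the focal length in pixels is half the picture's height over the tangent of half this angle, whatever the lens; pixels are square), "cx", "cy" (the principal point, pixels), "D" ([k1, k2, p1, p2, k3] as OpenCV has them; the pictures are not rectified), "xyz" and "attitude" of the camera in the world. Camera axes: x right, y down, z forward; pixel columns grow to the right and rows downward; lengths in m; the calibration is good to about 2 mm. A picture is of the moment at which its call begins. There is no depth.
- job_done(): hands the job in; it is judged then, once.
The state is a dict: "time_s": time; "joints": joint angles; "joint_vel": joint speeds; "joint_efforts": joint torques, N m; "eef_pos": TCP position; "tool_rot": TCP orientation; "ft_force": force on the tool from outside, world axes, zero at the start; "wrist_torque": the same for the moment, N m; "finger_gap": finger opening in m; "gripper_force": force on a finger pad.
Only numpy, scipy, OpenCV 4.12 (cv2) and the standard library are available. Lean on these libraries where they do the work, as an engineer would, in place of code of your own. Each camera call takes 0.05 s, during which the arm holds its last target. There are 200 camera calls.

TASK

Change over the fittings trays for the vacuum line: first push the tray that was left part-way open (the one with the flat round flange on its cover) fully home; then hook a fingertip behind the front lip of the tray whose cover carries the upright hose coupling and draw it out all the way to its stop. Slide the trays gently, without pinching or forcing the lips. Leave the third tray shut, and do not move the cup, bottle and tub standing around.

Things in the scene. Friction and masses are not known exactly. Their poses are not given: they have to be found in the camera images.
- coupling_unit: Grey steel tray unit fixed to the bench, 200 mm deep, 130 mm wide; its closed cover, top 56 mm above the bench, hides the rear 130 mm. On the cover, 50 mm behind its front edge, stands as a sample an upright brass hose coupling (a stem 26 mm tall); else all three units are alike. Origin: centre of the underside; x points away from the robot, into the unit, y across it, z up.
- coupling_lip (a point): Middle of the top edge of the inner face of this tray's front lip; moves with the tray. Axes as the unit's; x is the closing way. Lip: upright aluminium plate 4 mm thick, 108 mm wide, 8 to 50 mm above the bench. Behind it an empty finger well open above, 50 mm deep along x, 102 mm wide, floor at 12 mm, side walls and rear partition 38 mm above the bench. Shut, the cover begins 61 mm behind it.
- coupling_tray (a joint): How far the coupling unit's tray (186 mm long, fittings behind the finger well) is drawn out along the unit's -x, m: 0 shut at its back stop, 0.110 fully out at its front stop. Slides with about 2.5 N of friction plus 12 N per m/s, no spring, stays where it is left.
- flange_unit: Grey steel tray unit fixed to the bench, 200 mm deep, 130 mm wide; its closed cover, top 56 mm above the bench, hides the rear 130 mm. On the cover, 50 mm behind its front edge, stands as a sample a flat round brass flange (44 mm across, 5 mm high); else all three units are alike. Origin: centre of the underside; x points away from the robot, into the unit, y across it, z up.
- flange_lip (a point): Middle of the top edge of the inner face of this tray's front lip; moves with the tray. Axes as the unit's; x is the closing way. Lip: upright aluminium plate 4 mm thick, 108 mm wide, 8 to 50 mm above the bench. Behind it an empty finger well open above, 50 mm deep along x, 102 mm wide, floor at 12 mm, side walls and rear partition 38 mm above the bench. Shut, the cover begins 61 mm behind it.
- flange_tray (a joint): How far the flange unit's tray (186 mm long, fittings behind the finger well) is drawn out along the unit's -x, m: 0 shut at its back stop, 0.110 fully out at its front stop. Slides with about 2.5 N of friction plus 12 N per m/s, no spring, stays where it is left.
- tee_unit: Grey steel tray unit fixed to the bench, 200 mm deep, 130 mm wide; its closed cover, top 56 mm above the bench, hides the rear 130 mm. On the cover, 50 mm behind its front edge, stands as a sample a brass T-piece lying flat (50 mm long, 14 mm high); else all three units are alike. Origin: centre of the underside; x points away from the robot, into the unit, y across it, z up.
- tee_lip (a point): Middle of the top edge of the inner face of this tray's front lip; moves with the tray. Axes as the unit's; x is the closing way. Lip: upright aluminium plate 4 mm thick, 108 mm wide, 8 to 50 mm above the bench. Behind it an empty finger well open above, 50 mm deep along x, 102 mm wide, floor at 12 mm, side walls and rear partition 38 mm above the bench. Shut, the cover begins 61 mm behind it.
- tee_tray (a joint): How far the tee unit's tray (186 mm long, fittings behind the finger well) is drawn out along the unit's -x, m: 0 shut at its back stop, 0.110 fully out at its front stop. Slides with about 2.5 N of friction plus 12 N per m/s, no spring, stays where it is left.
- cup: Bystander: empty paper cup, 72 mm across, 85 mm tall, upright on the bench; origin at the centre of its underside, z up.
- bottle: Bystander: green glass bottle, 62 mm across, 150 mm tall, upright; origin at the centre of its underside, z up.
- tub: Bystander: yellow lidded tub, 72 mm across, 45 mm tall, beside the tray units; origin at the centre of its underside, z up.

How it is judged:
By the outcome, as a careful person would: the job done as asked, in the order asked, and still so for the second after the job is handed in, with the robot touching nothing.
It also fails if it takes over 64 s, if anything falls off the work surface, if the arm or the gripper's body presses on something with over 40 N, if the wrist force passes 120 N, or if a joint passes its speed limit or range.

## Working session

There is one attempt and no reset: what is moved stays moved. The work goes in short steps, Python scripts to look and compute and a tool call to move; the robot and the scene stay as the last step left them, time stands still between calls to the robot, and variables do not carry over. Pictures are saved under pics/ and viewed, at most 10 in all, crops included, and the job is handed in when it is done.

Besides the shell and the picture viewer there is one more tool, called after "Emit:" as name(argument=value, ...) on one line, values as JSON. move_arm: Moves the arm, as the interface text tells. Its arguments: {"type":"object","properties":{"targets":{"type":"array","items":{"type":"number"}},"gripper":{"type":"number"},"newtons":{"type":"number"}},"required":["targets"]}

```bash
mkdir -p pics; ls; python3 - <<'E'
from cell import *
import cv2,pickle
s=observe();print(s['eef_pos'],s['tool_rot'],s['time_s'],s['finger_gap'])
d={}
for n in("top","side"):
    c=capture(n);d[n]=c;cv2.imwrite(f"pics/{n}0.png",c["color"]);print(n,c["fovy"],c["cx"],c["cy"],c["D"],c["xyz"],c["attitude"])
pickle.dump(d,open("c0.pkl","wb"))
E
```

```text
pics
[0.2881946  0.58192256 0.23042288] [-1.17553366e-04  2.27827105e-01  9.73701228e-01 -8.45913084e-04] 0.0 0.08567991619160711
top 42.6455391987475 273.34391463718623 208.2301456673629 [-0.10309379  0.          0.          0.          0.        ] [ 0.33387265 -0.01455133  1.59707486] [ 0.05370926 -0.69668953  0.71284597 -0.05991356]
side 54.218996872634165 282.26971594039253 203.6830070152275 [-0.1077264  0.         0.         0.         0.       ] [ 0.42342919 -0.76678513  0.89197937] [-0.36338221  0.92496468 -0.10541079  0.03580879]
```

View pics/top0.png

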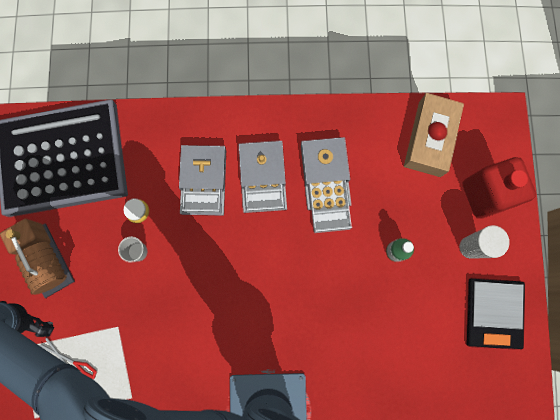

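View pics/side0.png

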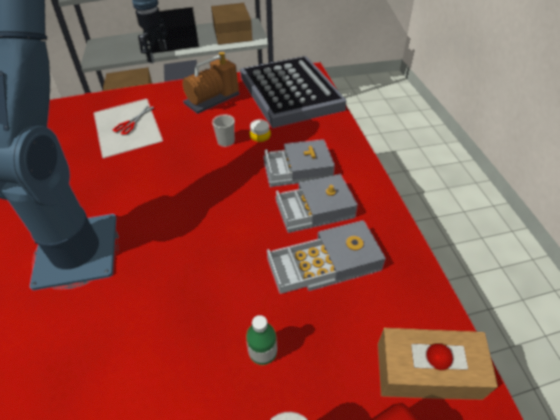

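The top view shows the tee unit at (202,180), the coupling unit at (263,177) and the flange unit, with its tray open, at (327,185). The bottle is at (400,249), the cup at (132,249) and the tub at (136,210). I'll zoom in to pick corners.

```bash
python3 - <<'E'
import cv2,pickle
d=pickle.load(open("c0.pkl","rb"))
c=d["top"]["color"][128:242,172:362];cv2.imwrite("pics/topz.png",cv2.resize(c,None,fx=4,fy=4,interpolation=cv2.INTER_CUBIC))
E
```

```text
(no output)
```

View pics/topz.png

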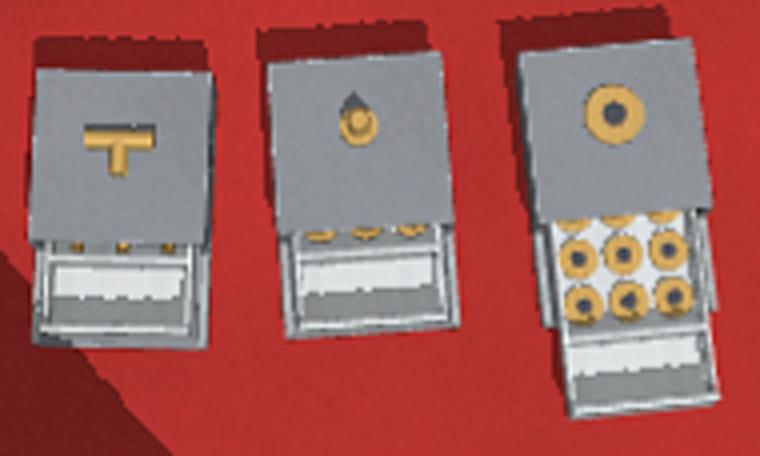

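```bash
cat >h.py <<'E'
import numpy as np,cv2
from scipy.spatial.transform import Rotation as R
def K(c):
    f=c["color"].shape[0]/2/np.tan(np.radians(c["fovy"]/2));return np.array([[f,0,c["cx"]],[0,f,c["cy"]],[0,0,1]])
def Rc(c): return R.from_quat(np.roll(c["attitude"],-1)).as_matrix()
def ray(c,px,z):
    u=cv2.undistortPoints(np.float64(px).reshape(-1,1,2),K(c),np.float64(c["D"])).reshape(-1,2)
    d=np.c_[u,np.ones(len(u))]@Rc(c).T;o=np.array(c["xyz"]);return o+d*((z-o[2])/d[:,2])[:,None]
def proj(c,P):
    M=Rc(c).T;return cv2.projectPoints(np.float64(P).reshape(-1,1,3),M,-M@np.array(c["xyz"]),K(c),np.float64(c["D"]))[0].reshape(-1,2)
E
python3 - <<'E'
from h import *;import pickle
c=pickle.load(open("c0.pkl","rb"))["top"]
z=lambda p:np.array(p)/4+[172-.375,128-.375]
for n,p,l in(("tee",[(37,69),(213,72),(29,243),(211,246)],[(43,333),(192,333)]),("coup",[(268,65),(441,53),(277,234),(453,222)],[(298,331),(447,319)]),("fl",[(518,53),(692,39),(537,222),(711,207)],[(569,417),(718,401)])):
    P=ray(c,z(p),.056)[:,:2];L=ray(c,z(l),.05)[:,:2]
    ax=(P[:2].mean(0)-P[2:].mean(0));ay=(P[0]+P[2]-P[1]-P[3])/2
    x=ax/np.linalg.norm(ax)
    print(n,P.round(4).tolist(),"lip",L.round(4).tolist(),"yaw",np.degrees(np.arctan2(ax[1],ax[0])),np.degrees(np.arctan2(-ay[0],ay[1])),np.linalg.norm(ax),np.linalg.norm(ay),"lipdist",(P[2:].mean(0)-L.mean(0))@x,"lipmid",L.mean(0),"lipw",np.linalg.norm(L[0]-L[1]))
for n,p,h in(("bottle",(408,247),.15),("cup",(132,242),.085),("tub",(137,210),.045)):print(n,ray(c,[p],h))
E
```

```text
tee [[0.7804, 0.2389], [0.7748, 0.1081], [0.6488, 0.2439], [0.6435, 0.1106]] lip [[0.5829, 0.2343], [0.5804, 0.1254]] yaw -1.6212386931372775 -2.3566734897023363 0.1315483930686723 0.13218134400604498 lipdist 0.0645247082391782 lipmid [0.58164641 0.17985996] lipw 0.10886030309694765
coup [[0.7793, 0.0673], [0.7856, -0.0611], [0.6513, 0.0622], [0.6574, -0.0665]] lip [[0.5802, 0.0482], [0.5866, -0.0604]] yaw 2.3331189613802383 2.7781089743113907 0.1282071184538062 0.12875102596673388 lipdist 0.07105499062693338 lipmid [ 0.5833974 -0.0060946] lipw 0.10885054785920117
fl [[0.7845, -0.1183], [0.7928, -0.2484], [0.6561, -0.128], [0.6646, -0.2564]] lip [[0.5127, -0.1469], [0.5219, -0.2557]] yaw 3.944305031813253 3.742428300154685 0.12860849775212405 0.12951392115991334 lipdist 0.1433227530347454 lipmid [ 0.51730908 -0.20131043] lipw 0.109244546037669
bottle [[ 0.45364238 -0.39337752  0.15      ]]
cup [[0.49105685 0.37213911 0.085     ]]
tub [[0.58923577 0.36911246 0.045     ]]
```

The trays measure about 78 mm open (flange), about 6 mm open (coupling) and shut (tee). Next I'll transit with the fingers shut, turning the tool -150° on the way.

Emit:
move_arm(targets=[0.4, -0.6, 0, 0, 0, -0.5, 1.2, -1.8, 0, 0, 0, -1.5, 2.0, -3.0, 0, 0, 0, -2.8, 2.7, -4.3, 0, 0, 0, -4.1, 3.4, -5.6, 0, 0, 0, -5.4, 4.1, -6.9, 0, 0, 0, -6.7, 4.7, -8.1, 0, 0, 0, -7.6, 5.4, -9.4, 0, 0, 0, -8.4], gripper=0, newtons=30)

```text
time_s: 0.9
eef_pos: [0.4505, 0.2992, 0.2311]
tool_rot: [-0.0, 0.622, 0.783, -0.0]
ft_force: [0.3, 0.4, 1.6]
finger_gap: 0.0001
gripper_force: 0.0
```

Emit:
move_arm(targets=[0, -1.2, 0, 0, 0, -1.1, 0, -2.4, 0, 0, 0, -2.2, 0, -3.6, 0, 0, 0, -3.3, 0, -4.8, 0, 0, 0, -4.4, 0, -6, 0, 0, 0, -5.5, 0, -7.2, 0, 0, 0, -6.6, 0, -8.4, 0, 0, 0, -7.7, 0, -9.4, 0, 0, 0, -8.4])

```text
time_s: 1.7
eef_pos: [0.4499, 0.0165, 0.2312]
tool_rot: [-0.0, 0.897, 0.443, -0.0]
ft_force: [0.2, -1.2, 0.2]
finger_gap: -0.0002
gripper_force: 0.0
```

Emit:
move_arm(targets=[0, -1.0, 0, 0, 0, -1.2, 0.2, -2.2, 0, 0, 0, -2.4, 0.4, -3.4, 0, 0, 0, -3.6, 0.6, -4.6, -0.3, 0, 0, -4.8, 0.8, -5.8, -0.8, 0, 0, -6, 1, -7, -1.4, 0, 0, -7.2, 1, -7.3, -2, 0, 0, -8.15, 1, -7.4, -2.5, 0, 0, -8.15])

```text
time_s: 2.5
eef_pos: [0.4797, -0.205, 0.155]
tool_rot: [0.0, 0.999, 0.033, -0.001]
ft_force: [0.2, -0.3, -0.0]
finger_gap: -0.0
gripper_force: 0.0
```

```bash
cat >st.py <<'E'
from cell import *;from h import *
s=observe();Rm=R.from_quat(np.roll(s['tool_rot'],-1)).as_matrix()
print(s['time_s'],np.round(s['eef_pos'],4),"yaxis",np.degrees(np.arctan2(Rm[1,1],Rm[0,1])).round(2),"z",Rm[:,2].round(3),np.round(s['ft_force'],2),s['finger_gap'],np.round(s['joints'],2))
E
python3 - <<'E'
from st import *
c=capture("wrist");cv2.imwrite("pics/w1.png",c["color"]);import pickle;pickle.dump(c,open("w1.pkl","wb"))
E
```

```text
2.5 [ 0.4797 -0.205   0.155 ] yaxis -86.22 z [-0.001 -0.001 -1.   ] [ 0.17 -0.28 -0.01] -3.802721278168091e-05 [-0.24  0.52  0.72  1.97 -0.46  0.82 -0.76]
```

View pics/w1.png

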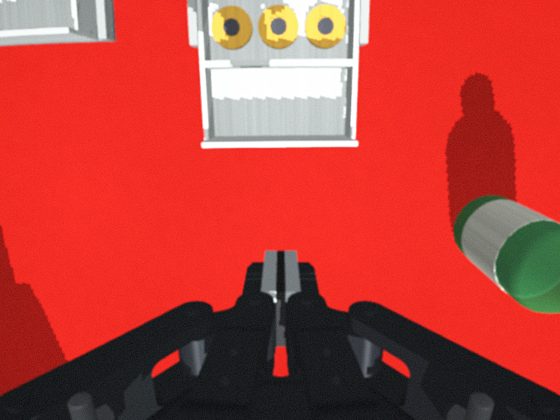

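The wrist view shows the flange lip's front edge from (202,147) to (358,146), square to the tool and centred on the fingers. The bottle stands off to the right, well clear.

```bash
python3 - <<'E'
from h import *;import pickle
c=pickle.load(open("w1.pkl","rb"))
L=ray(c,[(202,147.5),(358,146.5)],.05);print(L,L.mean(0),np.degrees(np.arctan2(L[0,1]-L[1,1],L[0,0]-L[1,0]))-90)
E
```

```text
[[ 0.51402077 -0.14845206  0.05      ]
 [ 0.52167892 -0.25602925  0.05      ]] [ 0.51784985 -0.20224066  0.05      ] 4.071874384994842
```

Emit:
move_arm(targets=[0, 0, -0.5, 0, 0, 0, 0, 0, -1.2, 0, 0, 0, 0, 0, -2, 0, 0, 0, 0, 0, -2.8, 0, 0, 0, 0, 0, -3.5, 0, 0, 0, 0, 0, -4, 0, 0, 0, 0, 0, -4.15, 0, 0, 0, 0, 0, -4.15, 0, 0, 0])

```text
time_s: 3.35
eef_pos: [0.4805, -0.2031, 0.0317]
tool_rot: [-0.0, 0.999, 0.035, -0.0]
ft_force: [-0.9, 0.0, 0.8]
finger_gap: -0.0002
gripper_force: 0.0
```

Emit:
move_arm(targets=[0.3, 0.02, 0, 0, 0, 0, 0.6, 0.04, 0, 0, 0, 0, 0.75, 0.05, 0, 0, 0, 0, 0.85, 0.06, 0, 0, 0, 0, 0.95, 0.065, 0, 0, 0, 0, 1.1, 0.075, 0, 0, 0, 0, 1.25, 0.085, 0, 0, 0, 0, 1.4, 0.095, 0, 0, 0, 0])

```text
time_s: 4.15
eef_pos: [0.5222, -0.2005, 0.0316]
tool_rot: [-0.0, 0.999, 0.034, -0.001]
ft_force: [-4.0, 1.2, 2.1]
finger_gap: -0.0005
gripper_force: 1.5
```

Emit:
move_arm(targets=[0.15, 0.01, 0, 0, 0, 0, 0.3, 0.02, 0, 0, 0, 0, 0.45, 0.03, 0, 0, 0, 0, 0.6, 0.04, 0, 0, 0, 0, 0.75, 0.05, 0, 0, 0, 0, 0.9, 0.06, 0, 0, 0, 0, 1.05, 0.07, 0, 0, 0, 0, 1.2, 0.08, 0, 0, 0, 0])

```text
time_s: 4.95
eef_pos: [0.5588, -0.198, 0.0317]
tool_rot: [-0.0, 0.999, 0.035, -0.0]
ft_force: [-3.6, 2.4, 0.1]
finger_gap: 0.0
gripper_force: 1.5
```

Emit:
move_arm(targets=[0.15, 0.01, 0, 0, 0, 0, 0.3, 0.02, 0, 0, 0, 0, 0.4, 0.027, 0, 0, 0, 0, 0.5, 0.034, 0, 0, 0, 0, 0.55, 0.037, 0, 0, 0, 0, 0.6, 0.04, 0, 0, 0, 0, 0.65, 0.044, 0, 0, 0, 0, 0.7, 0.047, 0, 0, 0, 0])

```text
time_s: 5.75
eef_pos: [0.5794, -0.1969, 0.0318]
tool_rot: [-0.0, 0.999, 0.034, -0.0]
ft_force: [-2.7, 2.2, -0.8]
finger_gap: 0.0001
gripper_force: 1.3
```

```bash
python3 - <<'E'
from st import *
c=capture("top")
cv2.imwrite("pics/top2.png",cv2.resize(c["color"][128:242,172:362],None,fx=4,fy=4,interpolation=cv2.INTER_CUBIC))
E
```

```text
5.75 [ 0.5794 -0.1969  0.0318] yaxis -86.05 z [-0. -0. -1.] [-2.72  2.19 -0.85] 9.843185677261655e-05 [-0.14  0.82  0.56  1.78 -0.63  0.73 -0.74]
```

View pics/top2.png

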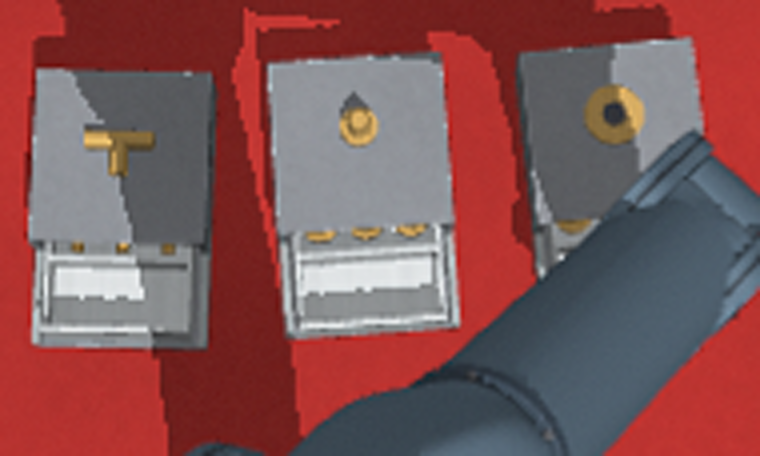

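The arm hides the flange tray from above, so I'll creep on until the force shows the stop.

Emit:
move_arm(targets=[0.03, 0.002, 0, 0, 0, 0, 0.06, 0.004, 0, 0, 0, 0, 0.09, 0.006, 0, 0, 0, 0, 0.12, 0.008, 0, 0, 0, 0, 0.15, 0.01, 0, 0, 0, 0, 0.18, 0.012, 0, 0, 0, 0, 0.2, 0.014, 0, 0, 0, 0, 0.2, 0.014, 0, 0, 0, 0])

```text
time_s: 6.6
eef_pos: [0.5843, -0.1966, 0.0318]
tool_rot: [-0.0, 0.999, 0.034, -0.001]
ft_force: [-5.8, 1.8, 3.3]
finger_gap: -0.0002
gripper_force: 3.0
```

Emit:
move_arm(targets=[0.02, 0.001, 0, 0, 0, 0, 0.04, 0.003, 0, 0, 0, 0, 0.06, 0.004, 0, 0, 0, 0, 0.08, 0.005, 0, 0, 0, 0, 0.08, 0.005, 0, 0, 0, 0, 0.08, 0.005, 0, 0, 0, 0, 0.08, 0.005, 0, 0, 0, 0, 0.08, 0.005, 0, 0, 0, 0])

```text
time_s: 7.4
eef_pos: [0.5844, -0.1966, 0.0317]
tool_rot: [-0.001, 0.999, 0.034, -0.003]
ft_force: [-13.1, 2.7, 9.3]
finger_gap: 0.0001
gripper_force: 6.2
```

At the stop: the force climbs to 13 N with no further travel. I'll back off, lift, and go in front of the coupling unit to look.

Emit:
move_arm(targets=[-0.2, -0.013, 0, 0, 0, 0, -0.6, -0.04, 0, 0, 0, 0, -1.2, -0.08, 0, 0, 0, 0, -1.8, -0.12, 0, 0, 0, 0, -2, -0.13, 0.8, 0, 0, 0, -2, -0.13, 2, 0, 0, 0, -2, -0.13, 3.2, 0, 0, 0, -2, -0.13, 4, 0, 0, 0])

```text
time_s: 8.2
eef_pos: [0.5299, -0.2015, 0.1549]
tool_rot: [0.001, 0.999, 0.034, 0.003]
ft_force: [-0.2, 0.1, 0.1]
finger_gap: 0.0002
gripper_force: 0.0
```

Emit:
move_arm(targets=[0, 0.5, 0, 0, 0, 0, 0, 1.5, 0, 0, 0, 0, 0, 2.8, 0, 0, 0, 0, 0, 4, 0, 0, 0, -0.1, 0, 5.2, 0, 0, 0, -0.2, 0, 6.1, 0, 0, 0, -0.25, 0, 6.4, 0, 0, 0, -0.25, 0, 6.4, 0, 0, 0, -0.25])

```text
time_s: 9.0
eef_pos: [0.5289, -0.0072, 0.1522]
tool_rot: [0.0, 1.0, 0.023, 0.001]
ft_force: [0.9, -0.5, -0.5]
finger_gap: -0.0005
gripper_force: 0.0
```

```bash
python3 - <<'E'
from st import *
import pickle
c=capture("wrist");t=capture("top");cv2.imwrite("pics/w2.png",c["color"]);pickle.dump((c,t),open("w2.pkl","wb"))
z=cv2.resize(t["color"][128:242,302:362],None,fx=4,fy=4,interpolation=cv2.INTER_CUBIC)
o=np.zeros((456,800,3),np.uint8);o[:420,:560]=c["color"];o[:456,560:]=z;cv2.imwrite("pics/w2.png",o)
E
```

```text
9.0 [ 0.5289 -0.0072  0.1522] yaxis -87.4 z [ 0.002 -0.    -1.   ] [ 0.89 -0.46 -0.47] -0.00047573527654189005 [-0.62  0.53  0.73  1.96 -0.48  0.83 -1.16]
```

View pics/w2.png

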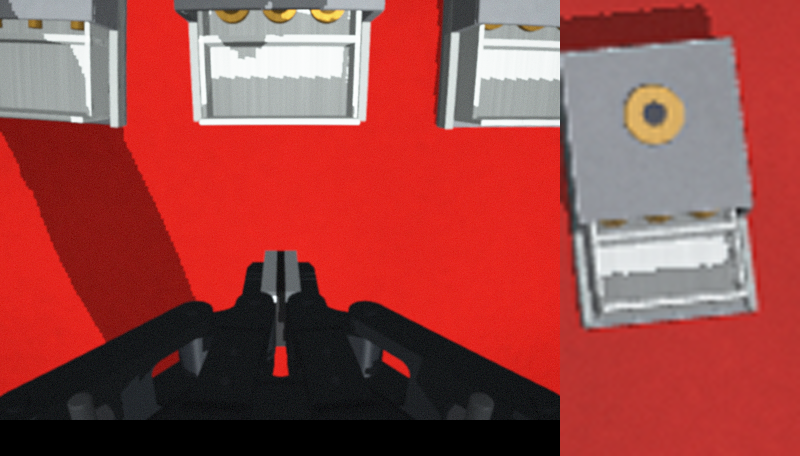

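The flange tray on the right is now shut, with its lip recessed behind the unit's front edge. The coupling lip's front edge runs from (200,124) to (355,124), with the partition at row 40.

```bash
python3 - <<'E'
from h import *;import pickle
c,t=pickle.load(open("w2.pkl","rb"))
L=ray(c,[(200,124.5),(355,124.5)],.05);print(L.mean(0),np.degrees(np.arctan2(L[0,1]-L[1,1],L[0,0]-L[1,0]))-90)
print(ray(c,[(281,118)],.05),ray(c,[(281,43)],.038))
z=lambda p:np.array(p)/4+[302-.375,128-.375]
print(ray(t,z([(40,310),(190,297)]),.05).mean(0),ray(t,z([(19,222),(191,207)]),.056).mean(0))
E
```

```text
[ 0.58291309 -0.00276897  0.05      ] 2.5247989118282277
[[ 0.58708944 -0.00495054  0.05      ]] [[ 0.63601726 -0.00278141  0.038     ]]
[ 0.59502193 -0.19824148  0.05      ] [ 0.66032841 -0.19293486  0.056     ]
```

Emit:
move_arm(targets=[0.4, 0, 0, 0, 0, 0, 1, 0.05, 0, 0, 0, 0, 1.7, 0.08, 0, 0, 0, 0, 2.3, 0.11, 0, 0, 0, 0, 2.65, 0.13, 0, 0, 0, 0, 2.77, 0.13, 0, 0, 0, 0, 2.77, 0.13, 0, 0, 0, 0, 2.77, 0.13, 0, 0, 0, 0])

```text
time_s: 9.9
eef_pos: [0.6102, -0.0049, 0.1517]
tool_rot: [0.0, 1.0, 0.021, -0.0]
ft_force: [-0.4, 0.5, -0.0]
finger_gap: 0.0003
gripper_force: 0.0
```

Emit:
move_arm(targets=[0, 0, -0.5, 0, 0, 0, 0, 0, -1.2, 0, 0, 0, 0, 0, -2, 0, 0, 0, 0, 0, -2.7, 0, 0, 0, 0, 0, -3.3, 0, 0, 0, 0, 0, -3.8, 0, 0, 0, 0, 0, -4.05, 0, 0, 0, 0, 0, -4.05, 0, 0, 0])

```text
time_s: 10.7
eef_pos: [0.6103, -0.0044, 0.0293]
tool_rot: [0.0, 1.0, 0.021, -0.001]
ft_force: [-0.2, -0.1, -0.3]
finger_gap: 0.0003
gripper_force: 0.0
```

In the well with no contact. Now I'll draw the tray out slowly.

Emit:
move_arm(targets=[-0.2, -0.009, 0, 0, 0, 0, -0.33, -0.015, 0, 0, 0, 0, -0.43, -0.019, 0, 0, 0, 0, -0.53, -0.023, 0, 0, 0, 0, -0.65, -0.029, 0, 0, 0, 0, -0.8, -0.035, 0, 0, 0, 0, -0.95, -0.042, 0, 0, 0, 0, -1.1, -0.048, 0, 0, 0, 0])

```text
time_s: 11.5
eef_pos: [0.578, -0.0059, 0.0306]
tool_rot: [0.0, 1.0, 0.021, 0.0]
ft_force: [3.2, -1.5, 2.9]
finger_gap: 0.0001
gripper_force: 1.5
```

Emit:
move_arm(targets=[-0.15, -0.007, 0, 0, 0, 0, -0.3, -0.013, 0, 0, 0, 0, -0.45, -0.02, 0, 0, 0, 0, -0.6, -0.026, 0, 0, 0, 0, -0.75, -0.033, 0, 0, 0, 0, -0.9, -0.04, 0, 0, 0, 0, -1.05, -0.046, 0, 0, 0, 0, -1.2, -0.053, 0, 0, 0, 0])

```text
time_s: 12.3
eef_pos: [0.5416, -0.0075, 0.0303]
tool_rot: [0.0, 1.0, 0.021, 0.0]
ft_force: [3.1, -1.4, 2.0]
finger_gap: 0.0002
gripper_force: 1.5
```

Emit:
move_arm(targets=[-0.15, -0.007, 0, 0, 0, 0, -0.3, -0.013, 0, 0, 0, 0, -0.45, -0.02, 0, 0, 0, 0, -0.6, -0.026, 0, 0, 0, 0, -0.75, -0.033, 0, 0, 0, 0, -0.9, -0.04, 0, 0, 0, 0, -1.05, -0.046, 0, 0, 0, 0, -1.15, -0.05, 0, 0, 0, 0])

```text
time_s: 13.1
eef_pos: [0.5068, -0.0088, 0.0302]
tool_rot: [-0.0, 1.0, 0.021, -0.0]
ft_force: [2.4, -1.8, -0.1]
finger_gap: -0.0
gripper_force: 1.4
```

Emit:
move_arm(targets=[-0.06, -0.003, 0, 0, 0, 0, -0.12, -0.006, 0, 0, 0, 0, -0.18, -0.008, 0, 0, 0, 0, -0.23, -0.01, 0, 0, 0, 0, -0.28, -0.012, 0, 0, 0, 0, -0.32, -0.014, 0, 0, 0, 0, -0.36, -0.016, 0, 0, 0, 0, -0.4, -0.018, 0, 0, 0, 0])

```text
time_s: 13.9
eef_pos: [0.4953, -0.0093, 0.0302]
tool_rot: [-0.0, 1.0, 0.021, -0.0]
ft_force: [2.5, -2.2, -1.1]
finger_gap: 0.0004
gripper_force: 1.3
```

Emit:
move_arm(targets=[-0.03, -0.001, 0, 0, 0, 0, -0.06, -0.002, 0, 0, 0, 0, -0.09, -0.003, 0, 0, 0, 0, -0.09, -0.003, 0, 0, 0, 0, -0.09, -0.003, 0, 0, 0, 0, -0.09, -0.003, 0, 0, 0, 0, -0.09, -0.003, 0, 0, 0, 0, -0.09, -0.003, 0, 0, 0, 0])

```text
time_s: 14.7
eef_pos: [0.4947, -0.0092, 0.0305]
tool_rot: [0.0, 1.0, 0.022, 0.002]
ft_force: [8.3, -0.9, -5.2]
finger_gap: 0.0
gripper_force: 3.7
```

Emit:
move_arm(targets=[-0.02, -0.001, 0, 0, 0, 0, -0.04, -0.002, 0, 0, 0, 0, -0.06, -0.003, 0, 0, 0, 0, -0.06, -0.003, 0, 0, 0, 0, -0.06, -0.003, 0, 0, 0, 0, -0.06, -0.003, 0, 0, 0, 0, -0.06, -0.003, 0, 0, 0, 0, -0.06, -0.003, 0, 0, 0, 0])

```text
time_s: 15.5
eef_pos: [0.4947, -0.0091, 0.0308]
tool_rot: [0.0, 1.0, 0.022, 0.003]
ft_force: [11.3, -0.1, -8.9]
finger_gap: 0.0
gripper_force: 5.6
```

The tray is at its front stop. I'll move off the lip to mid-well (+15 mm), then lift straight up and clear.

Emit:
move_arm(targets=[0.15, 0.007, 0, 0, 0, 0, 0.35, 0.015, 0, 0, 0, 0, 0.55, 0.024, 0, 0, 0, 0, 0.6, 0.026, 0, 0, 0, 0, 0.6, 0.026, 0.3, 0, 0, 0, 0.6, 0.026, 1, 0, 0, 0, 0.6, 0.026, 2, 0, 0, 0, 0.6, 0.026, 3, 0, 0, 0])

```text
time_s: 16.3
eef_pos: [0.508, -0.009, 0.1215]
tool_rot: [0.0, 1.0, 0.021, -0.001]
ft_force: [0.6, -1.4, 0.6]
finger_gap: 0.0002
gripper_force: 0.0
```

Emit:
move_arm(targets=[0, 0, 1, 0, 0, 0, 0, 0, 2, 0, 0, 0, -0.5, 1, 3, 0, 0, 0, -1, 2, 4, 0, 0, 0, -1.5, 3, 5, 0, 0, 0, -2, 4, 5, 0, 0, 0, -2, 5, 5, 0, 0, 0, -2, 5, 5, 0, 0, 0])

```text
time_s: 17.1
eef_pos: [0.4477, 0.1455, 0.2706]
tool_rot: [-0.001, 1.0, 0.025, -0.0]
ft_force: [-0.2, -0.0, -0.5]
finger_gap: -0.0002
gripper_force: 0.0
```

```bash
python3 - <<'E'
from st import *
import pickle
c=capture("top");d=capture("side");pickle.dump((c,d),open("f.pkl","wb"))
o=np.zeros((570,800,3),np.uint8)
z=cv2.resize(c["color"][120:260,165:365],None,fx=4,fy=4,interpolation=cv2.INTER_CUBIC);cv2.imwrite("pics/f.png",z)
a=pickle.load(open("c0.pkl","rb"))
cv2.imwrite("pics/fs.png",d["color"])
E
```

```text
17.1 [0.4477 0.1455 0.2706] yaxis -87.16 z [-0.001  0.002 -1.   ] [-0.24 -0.03 -0.5 ] -0.00021487695158526395 [-1.16  0.24  0.88  1.99 -0.22  1.01 -1.7 ]
```

View pics/f.png

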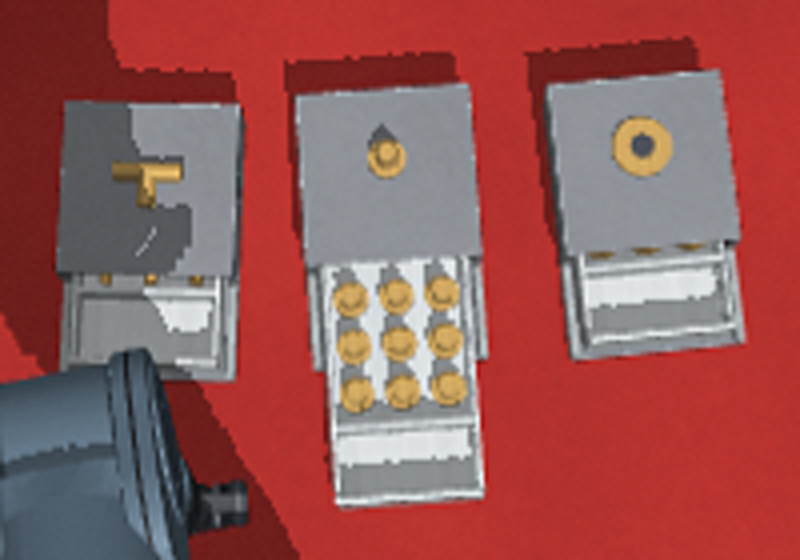

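View pics/fs.png

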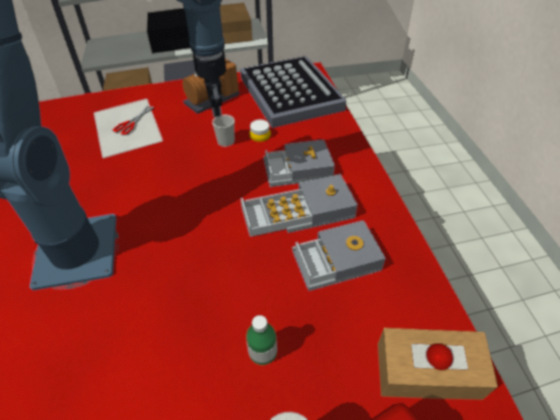

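The final view shows the coupling tray drawn out, with its lip at (335,506) to (484,496). The flange and tee trays are shut, and the cup, bottle and tub are where they were. One check of the extension before I hand in.

```bash
python3 - <<'E'
from h import *;import pickle
from cell import *
c=pickle.load(open("f.pkl","rb"))[0]
z=lambda p:np.array(p)/4+[165-.375,120-.375]
def d(l,k): return np.linalg.norm((ray(c,z(l),.05).mean(0)-ray(c,z(k),.056).mean(0))[:2])-.065
e=d([(335,506),(484,496)],[(306,266),(481,254)]);f=d([(587,343),(735,329)],[(565,254),(739,240)]);print(e,f)
if e>.103 and abs(f)<.006: print(job_done())
E
```

```text
0.1113710809508498 0.0004446276113836828
the job is handed in; nothing more can be done
None
```

The job is handed in after about 17 s of robot time: the flange tray is pushed fully home, then the coupling tray is drawn out to its stop (about 111 mm by camera). The tee tray is still shut, and the cup, bottle and tub were not moved.

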